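# Uncover the magnetiser and magnetise the T-handle hex key

### The arm

A 6-joint arm with a two-finger parallel gripper is mounted at the origin on the work surface. World frame = base frame: x ahead of the robot, y to its left, z up, the work surface at z = 0. Lengths are in mm, angles in degrees, forces in N, time in s.
With the tool pointing down it reaches from about 300 to 850 mm from the base axis. Payload 4.2 kg.
Tool frame: the origin (TCP) lies midway between the tips of the shut fingers; the grasp point (between the pads) lies 19 mm behind it; z points along the fingers, y is the line along which they close (so a half turn about z gives the same grasp; the last joint's range is limited). The gripper opens to 91 mm and grips with 3 to 60 N. Pads are 32 mm wide; open, the fingers measure 118 mm over their backs; the gripper's body (76 mm by 178 mm) begins 60 mm behind the grasp point.
Start: joints at [-75.688, 18.312, 89.639, -0, 72.044, -1.146], TCP at [153.262, -554.215, 213.976] pointing down, gripper open.
Joint ranges: [-177.97, 177.97], [-48.28, 115.42], [12.27, 149.76], [-77.06, 257.06], [2.81, 150.46], [-146.56, 146.56]. Speed limits (degrees/s): [147.25, 147.25, 180, 180, 180, 180].

### API

Orientations are given as [roll, pitch, yaw] about the fixed x, y, z axes, in that order (R = Rz(yaw) Ry(pitch) Rx(roll)).
In Python, from workcell import state, grab_frame, camera_model, workorder gives the robot as it stands.
- The arm moves only by the tool carry_out, never from a script. Its argument "commands" is a list of rows, each a list of 7 numbers: the turn, a rotation vector about the tool's x, y, z in degrees, then the shift along the tool's x, y, z in mm, then the opening, from -1 (shut) to 1 (fully open). In form: [[ax, ay, az, dx, dy, dz, hand], ...]. A call has 1 to 20 rows; each row is the pose to reach, as a shift and turn from the pose commanded when the call began, along the tool's axes at that moment; what a row does not reach only later rows make up. A row lasts 1/10 s, in which the tool goes at most 50 mm and 8.59 degrees, less where a joint would pass 70% of its speed; a pose out of reach is approached as far as the arm can. A call with a gripper value outside its range is refused whole. The fingers move at their own pace and stop on an object; "force" is the grip in N (left out, the last holds). Time passes only in rows, so rows that repeat a pose let the fingers close. It gives the time, the measured TCP pose, the force, the opening and the grip force at its end, in the units of the state.
- state(): the state, without advancing time (a new reading comes with each control period).
- grab_frame(name): name is "scene" or "top" or "wrist"; returns the picture (384x512x3 uint8, red, green, blue); there is no depth.
- camera_model(name): a dict with "fx", "fy", "cx", "cy" (pixels), "origin" and "rotation" of the camera in the world; the wrist camera has in their place "mount" (4x4, takes a point from camera to tool coordinates, whose origin is the TCP and whose axes are the flange's). Camera axes: x right, y up, looking along -z (the intrinsics and any distortion apply to the point x, -y, -z); pixel columns grow to the right and rows downward; lengths in mm; the calibration is good to about 2 mm. A picture is of the moment at which its call begins: read the wrist's pose just before it. camera_model takes no time and is no camera call.
- workorder.job_done(): hands the job in; it is judged then, once.
The state is a dict: "time_s": time; "qpos": joint angles; "qvel": joint speeds; "effort": joint torques, N m; "ee_pos": TCP position; "ee_rot": TCP orientation; "force": force on the tool from outside, world axes, zero at the start; "torque": the same for the moment, N m; "gripper_width": finger opening in mm; "gripper_force": force on a finger pad.
Only numpy, scipy, OpenCV 4.12 (cv2) and the standard library are available. Lean on these libraries where they do the work, as an engineer would, in place of code of your own. Each camera call takes 0.05 s, during which the arm holds its last target. There are 200 camera calls.

### The job

The aluminium L-bracket is covering the well of the blue magnetiser block: set it down (do not drop it) on the cork mat, flat leg down. Then take the red T-handle hex key from the rack, dip its steel tip well down into the magnetiser's well for about a second, holding it all the while and without jabbing the block, and hang it back in its rack slot. Leave the tape dispenser, stapler and mug where they are.

Things in the scene. Friction and masses are not known exactly. Their poses are not given: they have to be found in the camera images.
- bracket: loose aluminium L-bracket, 8 mm thick, 40 mm wide (along its y), 120 g. Flat leg 90 mm long (along its x) with two dark dots; upright leg at its -x end, standing 60 mm high in all. Origin: centre of the flat leg's underside; z up. It starts lying flat across the magnetiser's mouth.
- bracket_grip (a point): point in the middle of the bracket's upright leg, 45 mm above the bracket's underside and 41 mm to -x of its origin; the leg is 8 mm thick along the bracket's x
- magnetiser: fixed blue plastic magnetiser block with a black band, 70 x 70 mm and 50 mm high, with a round open well in the middle of its top, 37 mm wide and 40 mm deep (its floor 10 mm above the table). Origin: centre of its underside
- magnetiser_mouth (a point): centre of the well's mouth, level with the block's top
- mat: fixed cork mat, 180 mm (its x) by 160 mm (its y), 4 mm thick. Origin: centre of its underside, on the table
- rack: fixed black plastic rack, 90 mm deep (x), 250 mm long (y); front faces -x. Shelf top 130 mm above the table, shelf front edge 30 mm to -x of the origin; 40 mm high back wall, end walls, 8 mm base plate. Five small steel L-keys fixed in its +y half rise 15 mm above the shelf. Origin: on the table, under the shelf
- rack_slot (a point): where the key's shank hangs in its slot, at the shelf's top (130 mm up), 60 mm to -y of the rack's origin; axes as the rack's. The slot, edged by white lines, is 20 mm wide, open at the shelf's front edge, runs along x and ends 13 mm behind (+x of) this point
- key: loose T-handle hex key, 110 g, hanging upright in the slot: red bar 90 mm long (its y), 18 mm wide (its x), 20 mm high (24 to 44 mm above the origin), on a red hub 26 x 40 mm, 24 mm high; steel shank, diameter 10 mm, reaching 105 mm below the hub. Origin: centre of the hub's underside, which rests on the shelf; z up
- key_grip (a point): centre of the key's handle bar, 34 mm above the key's origin
- key_tip (a point): lower end of the key's shank, 105 mm below the key's origin
- tape_dispenser: red tape dispenser, bystander, 60 x 150 mm (long along its y), 90 mm high. Origin: centre of its underside
- stapler: grey stapler, bystander, 38 x 140 mm (long along its y), 52 mm high. Origin: centre of its underside
- mug: white mug, bystander, 80 mm wide, 90 mm high, handle to its +y. Origin: centre of its underside
Not all that is in view belongs to the job. Several things have the shape of the mat; the one meant has the colours described above.

How it is judged:
By the outcome, as a careful person would: the job done as asked, in the order asked, and still so for the second after the job is handed in, with the robot touching nothing.
It also fails if it takes over 72 s, if anything falls off the work surface, if the arm or the gripper's body presses on something with over 40 N, if the wrist force passes 120 N, or if a joint passes its speed limit or range.

## Working session

There is one attempt and no reset: what is moved stays moved. The work goes in short steps, Python scripts to look and compute and a tool call to move; the robot and the scene stay as the last step left them, time stands still between calls to the robot, and variables do not carry over. Pictures are saved under pics/ and viewed, at most 10 in all, crops included, and the job is handed in when it is done.

Besides the shell and the picture viewer there is one more tool, called as name(argument=value, ...), one argument or row to a line, values as JSON. carry_out: Moves the arm, as the interface text tells. Its arguments: {"type":"object","properties":{"commands":{"type":"array"},"force":{"type":"number"}},"required":["commands"]}

```bash
ls; mkdir -p pics; python3 - <<'E'
from workcell import state, grab_frame, camera_model
import cv2
s=state();print(s)
for n in("scene","top"):
    f=grab_frame(n);cv2.imwrite(f"pics/{n}0.png",cv2.resize(f[:,:,::-1],(800,600),interpolation=cv2.INTER_CUBIC))
for n in("scene","top","wrist"):print(n,camera_model(n))
E
```

```text
pics
{'time_s': 0.0, 'qpos': array([-7.56881620e+01,  1.83508659e+01,  8.97073757e+01,  2.28426058e-05,
        7.20446077e+01, -1.14563096e+00]), 'qvel': array([-0.01558481, -0.10330523,  0.00564933,  0.04687729, -0.01358295,
       -0.02767806]), 'effort': array([ 6.41939787e-04, -4.12466598e+01, -2.31974781e+01,  7.25409924e-02,
        4.57197474e-02, -1.54625445e-04]), 'ee_pos': array([ 153.12572975, -553.69631676,  213.12149596]), 'ee_rot': array([-1.79897172e+02, -2.07805057e-03,  1.54574600e+01]), 'force': array([ 0.13164756, -0.37220239, -0.65466083]), 'torque': array([-0.009802  ,  0.02318299, -0.01665655]), 'gripper_force': 0.0, 'gripper_width': 90.86499407470461}
scene {'fx': 493.04644054173446, 'fy': 493.04644054173446, 'cx': 252.34474611877494, 'cy': 188.5899894399312, 'origin': array([1406.17812861, -266.93953176, 1583.07442581]), 'rotation': array([32.35871023, -0.14730503, 76.73901029])}
top {'fx': 409.40204734239904, 'fy': 409.40204734239904, 'cx': 256.81158065994236, 'cy': 195.20047675636647, 'origin': array([ 413.7160909 ,  -27.93386169, 1327.56796162]), 'rotation': array([  4.94932641,  -0.13125609, -89.40499418])}
wrist {'fx': 294.904955717802, 'fy': 294.904955717802, 'cx': 254.12002507966082, 'cy': 195.93240243779854, 'mount': array([[ 1.46195396e-04,  9.67290532e-01,  2.53671057e-01,
         7.20199091e+01],
       [ 9.99999758e-01, -3.13856394e-04,  6.20468728e-04,
        -1.55316869e+00],
       [ 6.79789809e-04,  2.53670905e-01, -9.67290344e-01,
        -1.69930065e+02],
       [ 0.00000000e+00,  0.00000000e+00,  0.00000000e+00,
         1.00000000e+00]])}
```

View pics/scene0.png

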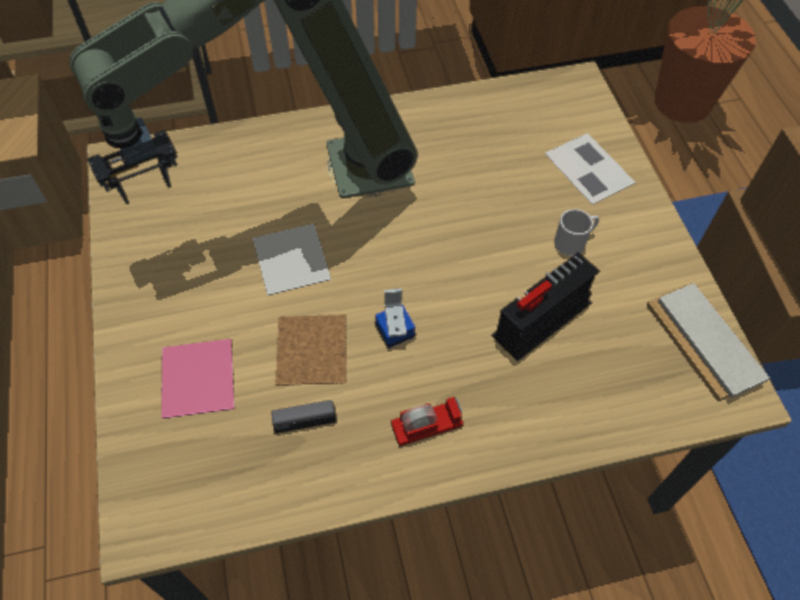

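View pics/top0.png

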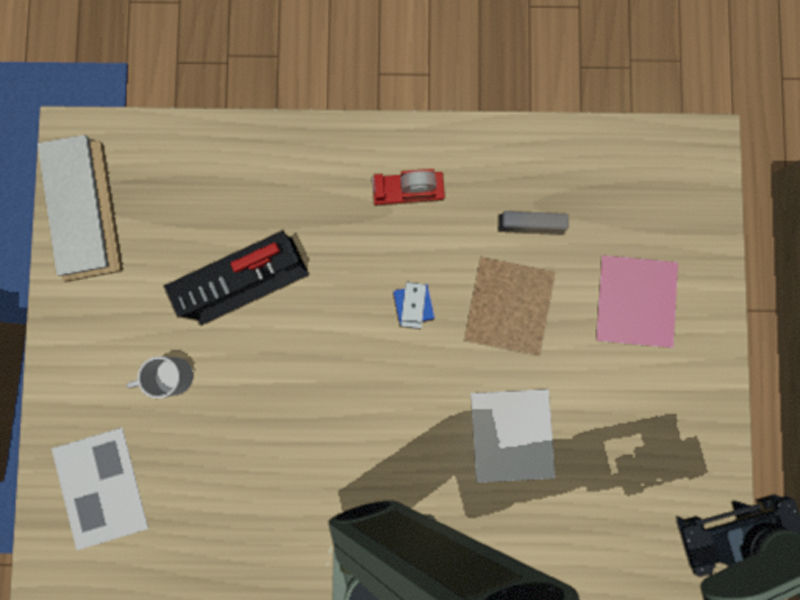

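The scene view shows the bracket on the blue block (395,318), the cork mat (312,350) and the red key in the rack (535,294). In the top view they are at (414,305), (509,306) and (256,257). Next come rough positions, then a closer look with the wrist camera.

```bash
cat > h.py <<'E'
import numpy as np, cv2
from scipy.spatial.transform import Rotation as R
from scipy.optimize import least_squares
from workcell import state, grab_frame, camera_model
def rpy(a): return R.from_euler('xyz',a,degrees=True)
def cam(name,s=None):
    m=camera_model(name); K=(m['fx'],m['fy'],m['cx'],m['cy'])
    if name=='wrist':
        T=rpy(s['ee_rot']).as_matrix(); M=m['mount']
        return K,T@M[:3,:3],T@M[:3,3]+s['ee_pos']
    return K,rpy(m['rotation']).as_matrix(),np.array(m['origin'])
def back(c,uv,z):
    (fx,fy,cx,cy),Rm,o=c; uv=np.atleast_2d(uv).astype(float)
    d=np.c_[(uv[:,0]-cx)/fx,-(uv[:,1]-cy)/fy,-np.ones(len(uv))]@Rm.T
    return o+d*((np.array(z)-o[2])/d[:,2])[:,None]
def proj(c,P):
    (fx,fy,cx,cy),Rm,o=c; p=(np.atleast_2d(P)-o)@Rm
    return np.c_[cx-fx*p[:,0]/p[:,2],cy+fy*p[:,1]/p[:,2]]
def fit(c,local,uv,z,x0):
    """planar pose (x,y,yaw deg) of a thing whose local points appear at uv; z = height of its origin"""
    local=np.array(local,float)
    f=lambda q:(proj(c,local@R.from_euler('z',q[2],degrees=True).as_matrix().T+[q[0],q[1],z])-uv).ravel()
    r=least_squares(f,x0,x_scale=[1,1,1]); return r.x,np.sqrt(np.mean(r.fun**2))
def move(p,yaw,s=None):
    """shift and turn in tool axes from the present pose to TCP p, pointing down with yaw"""
    s=s or state(); A=rpy(s['ee_rot']); B=rpy([180,0,yaw])
    return np.round((A.inv()*B).as_rotvec(degrees=True),2),np.round(A.inv().apply(np.array(p)-s['ee_pos']),1)
E
python3 - <<'E'
from h import *
c=cam('top'); k=1/1.5625
# mat corners (z 4)
print('mat',back(c,np.array([[480,257],[554,270],[540,355],[464,341]])*k,4).round())
print('bracket far edge, near edge',back(c,np.array([[417,283],[411,326]])*k,[58,110]).round())
print('bracket holes',back(c,np.array([[416,289],[413,308]])*k,58).round())
print('key bar ends',back(c,np.array([[232,265],[280,248]])*k,174).round())
print('rack slot?',back(c,np.array([[258,273],[270,268]])*k,130).round())
b=[]
for n,uv in dict(tape=(409,187),stap=(533,222),mug=(165,377)).items(): print(n,back(c,np.array(uv)*k,50).round())
print(move([540,-30,200],0))
E
```

```text
mat [[ 631. -193.    4.]
 [ 605. -348.    4.]
 [ 428. -317.    4.]
 [ 455. -160.    4.]]
bracket far edge, near edge [[568. -61.  58.]
 [479. -49. 110.]]
bracket holes [[556. -59.  58.]
 [518. -53.  58.]]
key bar ends [[583. 279. 174.]
 [616. 193. 174.]]
rack slot? [[575. 241. 130.]
 [585. 219. 130.]]
tape [[766. -43.  50.]]
stap [[ 696. -295.   50.]]
mug [[376. 437.  50.]]
(array([-9.000e-02,  1.000e-02,  1.546e+01]), array([ 512.5, -401.7,   13.9]))
```

```bash
python3 -c "
from h import *
print(move([522,-55,250],81.5))"
```

```text
(array([-8.000e-02, -5.000e-02, -6.604e+01]), array([ 488.5, -382.5,  -36.2]))
```

carry_out(
  commands=[
    [0, 0, -66, 488, -382, -36, 1],
    [0, 0, -66, 488, -382, -36, 1],
    [0, 0, -66, 488, -382, -36, 1],
    [0, 0, -66, 488, -382, -36, 1],
    [0, 0, -66, 488, -382, -36, 1],
    [0, 0, -66, 488, -382, -36, 1],
    [0, 0, -66, 488, -382, -36, 1],
    [0, 0, -66, 488, -382, -36, 1],
    [0, 0, -66, 488, -382, -36, 1],
    [0, 0, -66, 488, -382, -36, 1],
    [0, 0, -66, 488, -382, -36, 1],
    [0, 0, -66, 488, -382, -36, 1],
    [0, 0, -66, 488, -382, -36, 1],
    [0, 0, -66, 488, -382, -36, 1],
    [0, 0, -66, 488, -382, -36, 1],
    [0, 0, -66, 488, -382, -36, 1],
  ],
)

```text
time_s: 1.7
ee_pos: [520.9, -56.9, 249.7]
ee_rot: [-179.9, 0.0, 81.4]
force: [0.7, 0.2, -0.1]
gripper_width: 91.0
gripper_force: 0.0
```

```bash
python3 - <<'E'
from h import *
import pickle
s=state();f=grab_frame('wrist');print(s['time_s'],s['ee_pos'],s['ee_rot'],abs(s['qvel']).max())
pickle.dump(s,open('s1.pkl','wb'));cv2.imwrite('pics/raw1.png',f[:,:,::-1])
cv2.imwrite('pics/w1.png',cv2.resize(f[:,:,::-1],(800,600),interpolation=cv2.INTER_CUBIC))
E
```

```text
1.7 [520.88982013 -56.91297313 249.65855436] [-1.79940483e+02  3.54940600e-02  8.13941757e+01] 0.6622948571715132
```

View pics/w1.png

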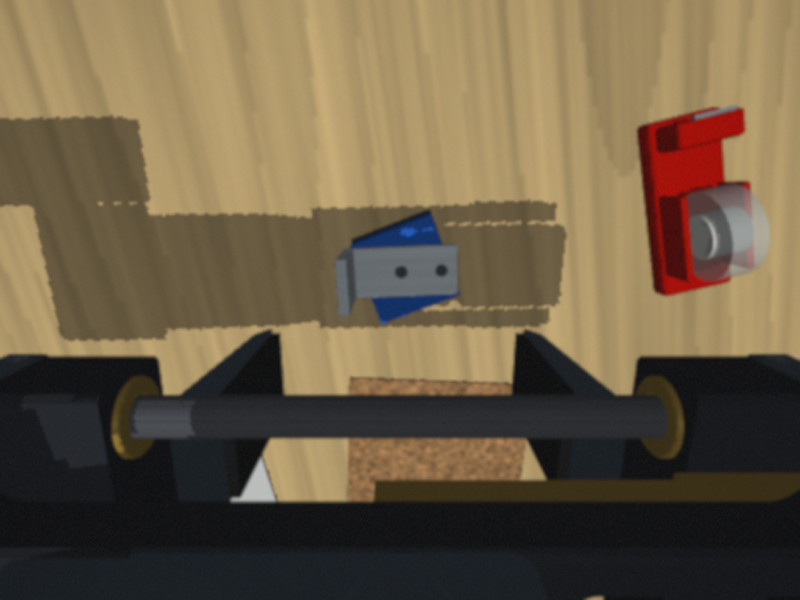

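The wrist view shows the bracket at (400,270) with its upright leg on the left, the block turned beneath it, and two dots at (401,271) and (441,270). An enlarged crop follows.

```bash
python3 -c "
import cv2
f=cv2.imread('pics/raw1.png')
cv2.imwrite('pics/w1c.png',cv2.resize(f[125:215,200:310],None,fx=6.5,fy=6.5,interpolation=cv2.INTER_CUBIC))"
```

```text
(no output)
```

View pics/w1c.png

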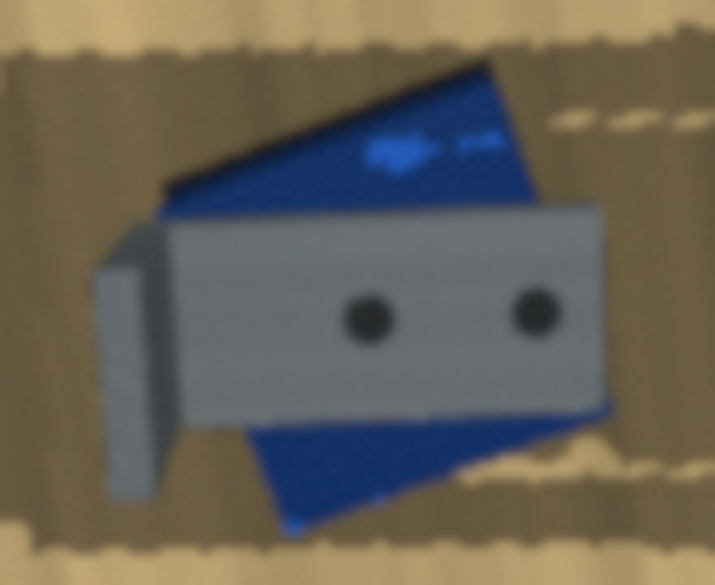

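The crop gives clear corners for the flat leg, the upright's top face and the block's top. I fit the poses from these.

```bash
python3 - <<'E'
from h import *
import pickle
s=pickle.load(open('s1.pkl','rb'));c=cam('wrist',s)
n=lambda p:(np.array(p)+.5)/6.5-.5+[200,125]
uv=n([[600,207],[604,408],[170,222],[182,425],[97,270],[141,267],[155,498],[108,500]])
L=[[45,20,8],[45,-20,8],[-37,20,8],[-37,-20,8],[-45,20,60],[-37,20,60],[-37,-20,60],[-45,-20,60]]
q,e=fit(c,L,uv,50,[522,-55,-8]);print('bracket',q.round(2),e)
g=R.from_euler('z',q[2],degrees=True).apply([-41,0,0])+[q[0],q[1],0];print('grip',g.round(1))
b,e=fit(c,[[35,35,50],[35,-35,50],[-35,-35,50],[-35,35,50]],n([[490,68],[612,410],[290,530],[163,195]]),0,[522,-55,10]);print('mag',b.round(2),e)
for z in(160,76):print(move([g[0],g[1],z],90+q[2],s))
E
```

```text
bracket [524.54 -50.4   -6.37] 0.4429745475220552
grip [483.8 -45.9   0. ]
mag [528.43 -49.72  12.05] 0.7842653872281494
(array([-0.06,  0.03, -2.23]), array([  5.4, -38.2,  89.7]))
(array([-0.06,  0.03, -2.23]), array([  5.5, -38.2, 173.7]))
```

carry_out(
  commands=[
    [0, 0, -2.2, 5.5, -38, 90, 1],
    [0, 0, -2.2, 5.5, -38, 90, 1],
    [0, 0, -2.2, 5.5, -38, 90, 1],
    [0, 0, -2.2, 5.5, -38, 120, 1],
    [0, 0, -2.2, 5.5, -38, 145, 1],
    [0, 0, -2.2, 5.5, -38, 165, 1],
    [0, 0, -2.2, 5.5, -38, 173, 1],
    [0, 0, -2.2, 5.5, -38, 173, 1],
    [0, 0, -2.2, 5.5, -38, 173, 1],
  ],
)

```text
time_s: 2.65
ee_pos: [486.5, -45.4, 78.3]
ee_rot: [179.8, 0.0, 83.6]
force: [-0.2, -0.7, 1.3]
gripper_width: 91.2
gripper_force: 0.0
```

carry_out(
  commands=[
    [0, 0, 0, 0, 0, 0, -0.6],
    [0, 0, 0, 0, 0, 0, -0.8],
    [0, 0, 0, 0, 0, 0, -0.9],
    [0, 0, 0, 0, 0, 0, -1],
    [0, 0, 0, 0, 0, 0, -1],
    [0, 0, 0, 0, 0, 0, -1],
    [0, 0, 0, 0, 0, 0, -1],
    [0, 0, 0, 0, 0, 0, -1],
    [0, 0, 0, 0, 0, 0, -1],
    [0, 0, 0, 0, 0, 0, -1],
  ],
  force=20,
)

```text
time_s: 3.65
ee_pos: [485.0, -44.9, 76.9]
ee_rot: [180.0, 0.0, 83.7]
force: [0.3, 0.5, -0.2]
gripper_width: 14.1
gripper_force: 0.0
```

carry_out(
  commands=[
    [0, 0, 0, 0, 0, 0, -1],
    [0, 0, 0, 0, 0, 0, -1],
    [0, 0, 0, 0, 0, 0, -1],
    [0, 0, 0, 0, 0, 0, -1],
    [0, 0, 0, 0, 0, 0, -1],
  ],
)

```text
time_s: 4.15
ee_pos: [484.9, -44.9, 76.9]
ee_rot: [-180.0, 0.0, 83.7]
force: [-1.4, 0.1, 0.5]
gripper_width: 7.7
gripper_force: 20.0
```

carry_out(
  commands=[
    [0, 0, 0, 0, 0, -3, -1],
    [0, 0, 0, 0, 0, -10, -1],
    [0, 0, 0, 0, 0, -22, -1],
    [0, 0, 0, 0, 0, -35, -1],
    [0, 0, 0, 0, 0, -45, -1],
    [0, 0, 0, 0, 0, -50, -1],
    [0, 0, 0, 0, 0, -50, -1],
  ],
)

```text
time_s: 4.85
ee_pos: [485.5, -45.0, 127.7]
ee_rot: [179.9, 0.0, 83.7]
force: [-0.4, 0.1, -1.2]
gripper_width: 7.7
gripper_force: 20.0
```

carry_out(
  commands=[
    [0, 0, 0, -8, 1, 0, -1],
    [0, 0, 0, -25, 3, 0, -1],
    [0, 0, 0, -50, 7, 0, -1],
    [0, 0, 0, -80, 10, 0, -1],
    [0, 0, 0, -112, 15, 0, -1],
    [0, 0, 0, -142, 19, 0, -1],
    [0, 0, 0, -168, 22, 0, -1],
    [0, 0, 0, -187, 24, 0, -1],
    [0, 0, 0, -198, 26, 0, -1],
    [0, 0, 0, -201, 26, 0, -1],
    [0, 0, 0, -201, 26, 0, -1],
  ],
)

```text
time_s: 5.95
ee_pos: [488.3, -247.4, 126.5]
ee_rot: [-179.9, -0.0, 83.6]
force: [0.2, 0.5, -1.2]
gripper_width: 7.7
gripper_force: 20.0
```

carry_out(
  commands=[
    [0, 0, 0, 0, 0, 10, -1],
    [0, 0, 0, 0, 0, 30, -1],
    [0, 0, 0, 0, 0, 55, -1],
    [0, 0, 0, 0, 0, 75, -1],
    [0, 0, 0, 0, 0, 86, -1],
    [0, 0, 0, 0, 0, 90, -1],
    [0, 0, 0, 0, 0, 92, -1],
    [0, 0, 0, 0, 0, 92, -1],
    [0, 0, 0, 0, 0, 92, -1],
  ],
)

```text
time_s: 6.85
ee_pos: [489.3, -247.8, 35.8]
ee_rot: [179.9, 0.0, 83.7]
force: [1.3, -0.2, -1.4]
gripper_width: 7.8
gripper_force: 20.0
```

```bash
python3 - <<'E'
from h import *
s=state();f=grab_frame('wrist');print(s['time_s'],s['ee_pos'],s['force'])
g=grab_frame('top')
a=cv2.resize(f[:,:,::-1],(640,480),interpolation=cv2.INTER_CUBIC)
b=cv2.resize(g[110:290,90:400,::-1],(800,464),interpolation=cv2.INTER_CUBIC)
cv2.imwrite('pics/w2.png',a)
E
```

```text
6.85 [ 489.26211271 -247.7954228    35.76596062] [ 1.29987916 -0.1558236  -1.35724992]
```

View pics/w2.png

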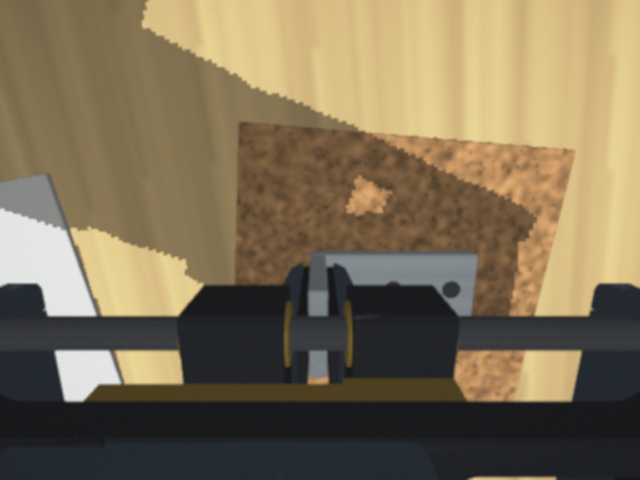

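The bracket is held over the mat's interior with margin on every side, so I lower it slowly.

carry_out(
  commands=[
    [0, 0, 0, 0, 0, 2, -1],
    [0, 0, 0, 0, 0, 3, -1],
    [0, 0, 0, 0, 0, 3.5, -1],
    [0, 0, 0, 0, 0, 4, -1],
    [0, 0, 0, 0, 0, 4, -1],
    [0, 0, 0, 0, 0, 4, -1],
  ],
)

```text
time_s: 7.55
ee_pos: [488.7, -247.6, 30.9]
ee_rot: [180.0, 0.0, 83.7]
force: [0.8, 0.6, -1.7]
gripper_width: 7.8
gripper_force: 20.0
```

carry_out(
  commands=[
    [0, 0, 0, 0, 0, 0.5, -1],
    [0, 0, 0, 0, 0, 1, -1],
    [0, 0, 0, 0, 0, 1, -1],
    [0, 0, 0, 0, 0, 1, -1],
  ],
)

```text
time_s: 7.95
ee_pos: [488.7, -247.6, 30.9]
ee_rot: [180.0, 0.0, 83.7]
force: [-2.4, 0.9, 6.6]
gripper_width: 8.0
gripper_force: 20.0
```

Contact is felt at 6.6 N, so I release and rise.

carry_out(
  commands=[
    [0, 0, 0, 0, 0, 0.5, -0.7],
    [0, 0, 0, 0, 0, 0.5, -0.6],
    [0, 0, 0, 0, 0, 0.5, -0.4],
    [0, 0, 0, 0, 0, 0.5, -0.2],
    [0, 0, 0, 0, 0, 0, 0],
    [0, 0, 0, 0, 0, 0, 0],
    [0, 0, 0, 0, 0, -5, 0],
    [0, 0, 0, 0, 0, -25, 0],
    [0, 0, 0, 0, 0, -60, 0],
    [0, 0, 0, 0, 0, -110, 0],
    [0, 0, 0, 0, 0, -160, 0],
    [0, 0, 0, 0, 0, -210, 0],
    [0, 0, 0, 0, 0, -250, 0],
    [0, 0, 0, 0, 0, -250, 0],
  ],
)

```text
time_s: 9.35
ee_pos: [491.2, -248.8, 287.1]
ee_rot: [179.3, 0.3, 83.7]
force: [1.2, -0.2, 1.4]
gripper_width: 45.6
gripper_force: 0.0
```

```bash
python3 - <<'E'
from h import *
g=grab_frame('top')
cv2.imwrite('pics/t2.png',cv2.resize(g[110:290,90:400,::-1],(800,464),interpolation=cv2.INTER_CUBIC))
# view pose: key grip ~ (600,236,164); look from TCP z 320
print(move([595,236,330],111))
E
```

```text
(array([  0.35,   0.25, -27.34]), array([492.6,  51.4, -47.5]))
```

View pics/t2.png

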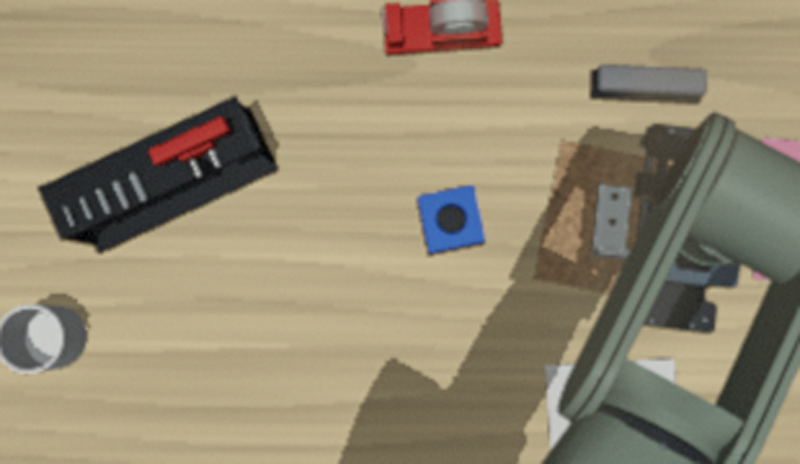

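The bracket lies flat on the cork and the well is open at crop (451,218). On the way to the rack I stop over the magnetiser to measure the well.

carry_out(
  commands=[
    [0, 0, -10, 30, 2, 10, 0],
    [0, 0, -10, 70, 5, 25, 0],
    [0, 0, -14, 115, 8, 40, 0],
    [0, 0, -14, 160, 12, 40, 0],
    [0, 0, -14, 190, 14, 40, 0],
    [0, 0, -14, 202, 15, 40, 1],
    [0, 0, -14, 202, 15, 40, 1],
    [0, 0, -14, 202, 15, 40, 1],
  ],
)

```text
time_s: 10.2
ee_pos: [525.4, -49.2, 239.3]
ee_rot: [-179.9, 0.0, 97.7]
force: [-0.5, -0.4, 0.2]
gripper_width: 67.0
gripper_force: 0.0
```

```bash
python3 - <<'E'
from h import *
s=state();f=grab_frame('wrist');print(s['time_s'],s['ee_pos'],s['ee_rot'])
c=cam('wrist',s); h,S,v=cv2.split(cv2.cvtColor(f,cv2.COLOR_RGB2HSV))
m=((h>100)&(h<130)&(S>120)&(v>50)).astype(np.uint8)
u,w=proj(c,[528.4,-49.7,50])[0].astype(int);print(u,w)
roi=np.zeros_like(m);roi[w-45:w+45,u-45:u+45]=1;m*=roi
cs,hi=cv2.findContours(m,cv2.RETR_CCOMP,cv2.CHAIN_APPROX_NONE)
for k,i in zip(cs,hi[0]):
    if cv2.contourArea(k)<60: continue
    if i[3]>=0: e=cv2.fitEllipse(k);print('hole',e,back(c,e[0],50).round(1))
    else: r=cv2.minAreaRect(k);print('block',r,back(c,r[0],50).round(1))
cv2.imwrite('pics/w3.png',f[:,:,::-1])
print(move([595,236,330],111))
E
```

```text
10.2 [525.4214391  -49.24299405 239.27754354] [-1.79910286e+02  3.76651905e-02  9.76531931e+01]
256 180
block ((255.65293884277344, 178.9882354736328), (57.59907531738281, 56.218536376953125), 85.60128784179688) [[527.4 -48.4  50. ]]
hole ((255.63304138183594, 178.53115844726562), (22.54008674621582, 26.70110321044922), 88.7957534790039) [[527.3 -47.8  50. ]]
(array([ -0.07,   0.03, -13.4 ]), array([273.8, 106.6, -90.8]))
```

The well centre is about (528, -49). I go on to the rack.

carry_out(
  commands=[
    [0, 0, -4, 20, 8, -30, 1],
    [0, 0, -8, 60, 24, -70, 1],
    [0, 0, -13.4, 105, 42, -90, 1],
    [0, 0, -13.4, 150, 60, -90, 1],
    [0, 0, -13.4, 195, 77, -90, 1],
    [0, 0, -13.4, 235, 92, -90, 1],
    [0, 0, -13.4, 262, 102, -90, 1],
    [0, 0, -13.4, 274, 107, -90, 1],
    [0, 0, -13.4, 274, 107, -90, 1],
    [0, 0, -13.4, 274, 107, -90, 1],
  ],
)

```text
time_s: 11.25
ee_pos: [595.6, 235.4, 329.9]
ee_rot: [-180.0, 0.1, 111.0]
force: [-0.0, 0.1, 0.3]
gripper_width: 91.6
gripper_force: 0.0
```

```bash
python3 - <<'E'
from h import *
import pickle
s=state();f=grab_frame('wrist');print(s['time_s'],s['ee_pos'],s['ee_rot'])
pickle.dump(s,open('s4.pkl','wb'));cv2.imwrite('pics/raw4.png',f[:,:,::-1])
c=cam('wrist',s);u,w=proj(c,[600,236,150])[0].astype(int);print(u,w)
x,y=max(u-64,0),max(w-48,0);print(x,y)
cv2.imwrite('pics/w4c.png',cv2.resize(f[y:y+96,x:x+128,::-1],None,fx=6.25,fy=6.25,interpolation=cv2.INTER_CUBIC))
E
```

```text
11.25 [595.56279909 235.41639864 329.89282529] [-1.79955930e+02  6.57458140e-02  1.10958692e+02]
257 181
193 133
```

View pics/w4c.png

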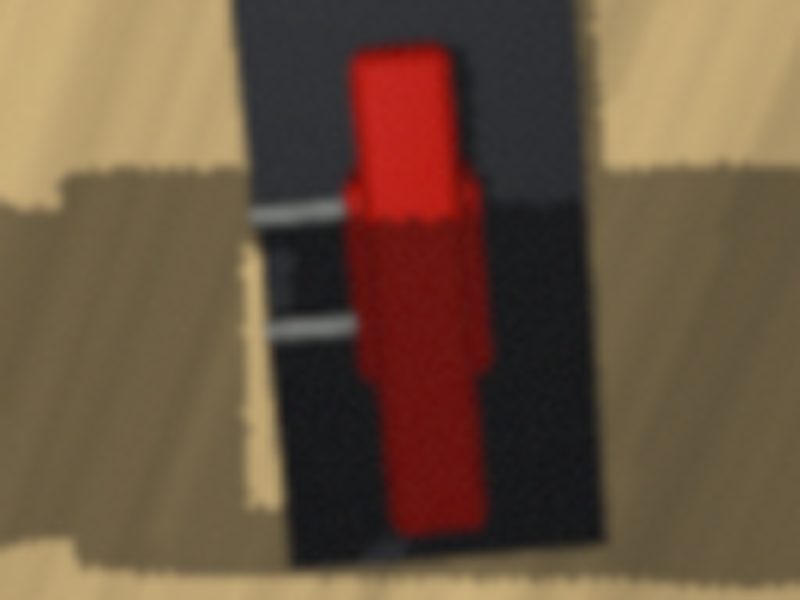

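The crop shows the bar's top corners at (350,53), (452,47), (392,533) and (487,529). The hub corners are near (345,180) and (493,375), and the slot lines start at (248,215) and (268,330).

```bash
python3 - <<'E'
from h import *
import pickle
s=pickle.load(open('s4.pkl','rb'));c=cam('wrist',s)
n=lambda p:(np.array(p)+.5)/6.25-.5+[193,133]
uv=n([[350,52],[452,46],[392,535],[487,530],[493,373],[358,378],[345,182],[482,180]])
L=[[-9,45,44],[9,45,44],[-9,-45,44],[9,-45,44],[13,-20,24],[-13,-20,24],[-13,20,24],[13,20,24]]
q,e=fit(c,L,uv,130,[600,236,21]);print('key',q.round(2),e)
l=back(c,n([[248,215],[345,208],[268,330],[357,324]]),130);print(l.round(1))
print('line yaw',np.degrees(np.arctan2(*(l[1]-l[0])[1::-1])),np.degrees(np.arctan2(*(l[3]-l[2])[1::-1])))
fe=back(c,n([[240,20],[292,560]]),130);d=fe[0]-fe[1];print('front edge yaw',np.degrees(np.arctan2(-d[0],d[1])))
# key in slot frame
r=R.from_euler('z',-21,degrees=True);m=(l[0]+l[2])/2;print('key rel front centre',r.apply([q[0]-m[0],q[1]-m[1],0]))
for z in(230,164-19):print(move([q[0],q[1],z],90+q[2],s))
E
```

```text
key [600.55 242.93  25.36] 0.606682089980346
[[565.6 238.5 130. ]
 [583.4 246.9 130. ]
 [577.5 217.6 130. ]
 [594.1 225.3 130. ]]
line yaw 25.126158528298102 24.919395385712498
front edge yaw 25.43678841815395
key rel front centre [32.40570333  3.46661822  0.        ]
(array([-0.05,  0.06, -4.4 ]), array([ 5.3,  7.4, 99.9]))
(array([-0.05,  0.06, -4.4 ]), array([  5.4,   7.5, 184.9]))
```

carry_out(
  commands=[
    [0, 0, -4.3, 5.4, 7.5, 40, 0.1],
    [0, 0, -4.3, 5.4, 7.5, 75, 0.1],
    [0, 0, -4.3, 5.4, 7.5, 100, 0.1],
    [0, 0, -4.3, 5.4, 7.5, 110, 0.1],
    [0, 0, -4.3, 5.4, 7.5, 110, 0.1],
  ],
)

```text
time_s: 11.8
ee_pos: [600.0, 243.6, 219.2]
ee_rot: [-179.9, 0.0, 115.3]
force: [1.0, 0.2, 0.6]
gripper_width: 54.2
gripper_force: 0.0
```

```bash
python3 - <<'E'
from h import *
s=state();f=grab_frame('wrist');print(s['time_s'],s['ee_pos'],s['ee_rot'],s['gripper_width'])
cv2.imwrite('pics/w5.png',cv2.resize(f[:,:,::-1],(640,480),interpolation=cv2.INTER_CUBIC))
print(move([600.55,242.93,135.5],115.3,s))
E
```

```text
11.8 [600.02696    243.57175604 219.21232421] [-1.79869821e+02  1.00160789e-02  1.15267804e+02] 54.24649428044914
(array([-0.13,  0.01, -0.03]), array([-0.8,  0.4, 83.7]))
```

View pics/w5.png

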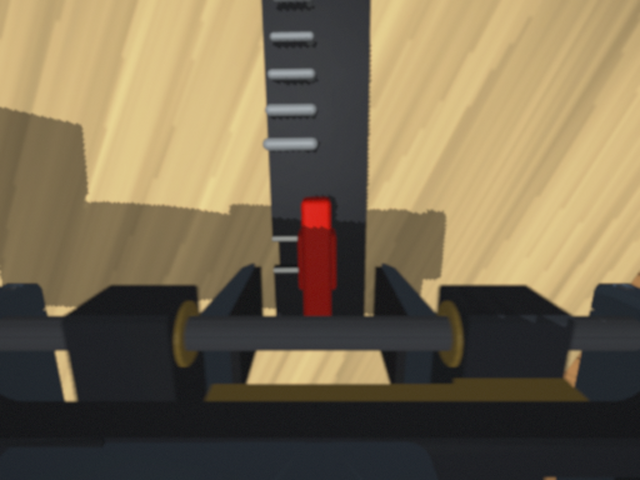

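The key is centred between the fingers at (317,255). The rack's rear edge at (367,260) is only about 30 mm behind it, so I check the back wall before descending.

```bash
python3 - <<'E'
import cv2,numpy as np
def b(p,y0,y1,x0,x1,w,h):
    f=cv2.imread(p)[y0:y1,x0:x1].astype(float)/255
    f=np.clip(f*2.2,0,1)**.5
    return cv2.resize((f*255).astype(np.uint8),(w,h),interpolation=cv2.INTER_CUBIC)
a=b('pics/raw4.png',60,240,200,320,400,600)
c=b('pics/scene0.png',240,370,480,610,400,400); d=b('pics/w5.png',190,265,250,400,400,200)
cv2.imwrite('pics/mix.png',np.hstack([a,np.vstack([c,d])]))
E
```

```text
(no output)
```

View pics/mix.png

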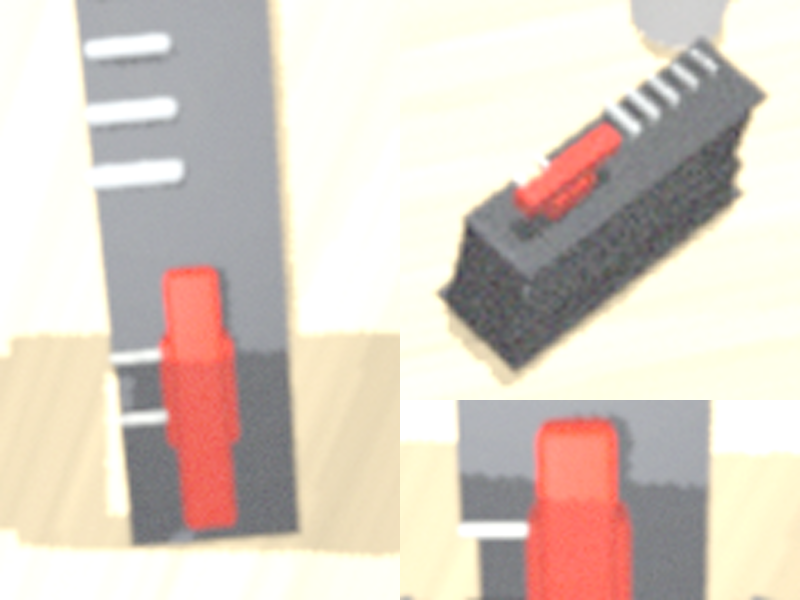

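The boosted picture shows the shelf top is flat, with no wall rising above it, so the way down is clear. I'll grip the 26 mm hub, with the tips about 5 mm above the shelf.

carry_out(
  commands=[
    [0, 0, 0, -0.8, 0.4, 20, 0.1],
    [0, 0, 0, -0.8, 0.4, 45, 0.1],
    [0, 0, 0, -0.8, 0.4, 65, 0.1],
    [0, 0, 0, -0.8, 0.4, 78, 0.1],
    [0, 0, 0, -0.8, 0.4, 82.5, 0.1],
    [0, 0, 0, -0.8, 0.4, 83.5, 0.1],
    [0, 0, 0, -0.8, 0.4, 83.5, 0.1],
    [0, 0, 0, -0.8, 0.4, 83.5, 0.1],
  ],
)

```text
time_s: 12.65
ee_pos: [601.9, 244.8, 137.7]
ee_rot: [179.9, 0.0, 115.4]
force: [0.6, -0.3, 0.2]
gripper_width: 50.2
gripper_force: 0.0
```

carry_out(
  commands=[
    [0, 0, 0, 0, 0, 0, -0.2],
    [0, 0, 0, 0, 0, 0, -0.3],
    [0, 0, 0, 0, 0, 0, -0.4],
    [0, 0, 0, 0, 0, 0, -0.5],
    [0, 0, 0, 0, 0, 0, -0.7],
    [0, 0, 0, 0, 0, 0, -1],
    [0, 0, 0, 0, 0, 0, -1],
    [0, 0, 0, 0, 0, 0, -1],
    [0, 0, 0, 0, 0, 0, -1],
    [0, 0, 0, 0, 0, 0, -1],
  ],
  force=30,
)

```text
time_s: 13.65
ee_pos: [600.9, 244.5, 136.5]
ee_rot: [-180.0, 0.0, 115.4]
force: [-3.3, -1.4, 2.7]
gripper_width: 26.0
gripper_force: 30.0
```

carry_out(
  commands=[
    [0, 0, 0, 0, 0, -1, -1],
    [0, 0, 0, 0, 0, -3, -1],
    [0, 0, 0, 0, 0, -5, -1],
    [0, 0, 0, 0, 0, -5, -1],
    [0, 0, 0, 0, 0, -5, -1],
  ],
)

```text
time_s: 14.15
ee_pos: [601.3, 244.6, 141.4]
ee_rot: [180.0, 0.0, 115.4]
force: [0.6, 0.3, -1.1]
gripper_width: 25.7
gripper_force: 30.0
```

carry_out(
  commands=[
    [0, 0, 0, 0, 0, -5, -1],
    [0, 0, 0, 0, 0, -15, -1],
    [0, 0, 0, 0, 0, -30, -1],
    [0, 0, 0, 0, 0, -50, -1],
    [0, 0, 0, 0, 0, -70, -1],
    [0, 0, 0, 0, 0, -90, -1],
    [0, 0, 0, 0, 0, -107, -1],
    [0, 0, 0, 0, 0, -120, -1],
    [0, 0, 0, 0, 0, -127, -1],
    [0, 0, 0, 0, 0, -130, -1],
    [0, 0, 0, 0, 0, -130, -1],
    [0, 0, 0, 0, 0, -130, -1],
  ],
)

```text
time_s: 15.35
ee_pos: [600.8, 244.5, 270.5]
ee_rot: [-179.9, -0.0, 115.4]
force: [0.8, -0.1, -0.9]
gripper_width: 26.0
gripper_force: 30.0
```

```bash
python3 - <<'E'
from h import *
s=state();print(s['time_s'],s['ee_pos'],s['ee_rot'],s['gripper_width'],s['gripper_force'])
print(move([529,-48.5,270],115.4,s))
E
```

```text
15.35 [600.84059442 244.45611724 270.48028714] [-1.79899313e+02 -8.69831526e-04  1.15360470e+02] 25.97798169677791 29.999657571315765
(array([-0.1 , -0.  , -0.04]), array([-234. , -190.4,    0.8]))
```

carry_out(
  commands=[
    [0, 0, 0, 0, -8, 0, -1],
    [0, 0, 0, 0, -24, 0, -1],
    [0, 0, 0, -5, -48, 0, -1],
    [0, 0, 0, -15, -70, 0, -1],
    [0, 0, 0, -35, -90, 0, -1],
    [0, 0, 0, -60, -110, 0, -1],
    [0, 0, 0, -90, -128, 0, -1],
    [0, 0, 0, -120, -145, 0, -1],
    [0, 0, 0, -150, -158, 0, -1],
    [0, 0, 0, -180, -171, 0, -1],
    [0, 0, 0, -204, -181, 0, -1],
    [0, 0, 0, -222, -188, 0, -1],
    [0, 0, 0, -231, -191, 0, -1],
    [0, 0, 0, -234, -191.5, 0, -1],
    [0, 0, 0, -234, -191.5, 0, -1],
    [0, 0, 0, -234, -191.5, 0, -1],
  ],
)

```text
time_s: 16.95
ee_pos: [528.2, -48.0, 271.4]
ee_rot: [-180.0, -0.0, 115.4]
force: [-0.1, -0.1, -0.6]
gripper_width: 25.6
gripper_force: 30.0
```

carry_out(
  commands=[
    [0, 0, 0, 0, 0, 10, -1],
    [0, 0, 0, 0, 0, 30, -1],
    [0, 0, 0, 0, 0, 55, -1],
    [0, 0, 0, 0, 0, 75, -1],
    [0, 0, 0, 0, 0, 88, -1],
    [0, 0, 0, 0, 0, 92, -1],
    [0, 0, 0, 0, 0, 92, -1],
    [0, 0, 0, 0, 0, 92, -1],
  ],
)

```text
time_s: 17.75
ee_pos: [528.8, -48.7, 180.0]
ee_rot: [179.9, 0.0, 115.4]
force: [0.5, 0.4, -0.7]
gripper_width: 25.8
gripper_force: 30.0
```

```bash
python3 - <<'E'
from h import *
s=state();f=grab_frame('wrist');g=grab_frame('scene');t=grab_frame('top');print(s['time_s'],s['ee_pos'],s['ee_rot'],s['force'])
P=[[528,-49,50]]
c=cam('scene');u,w=proj(c,P)[0].astype(int);print('scene',u,w); a=cv2.resize(g[w-40:w+15,u-35:u+35],(400,314),interpolation=cv2.INTER_CUBIC)
c=cam('top');u,w=proj(c,P)[0].astype(int);print('top',u,w); b=cv2.resize(t[w-35:w+20,u-35:u+35],(400,314),interpolation=cv2.INTER_CUBIC)
c=cam('wrist',s);print('wrist',proj(c,P)[0]);
w_=cv2.resize(f[100:240,130:382],(500,278),interpolation=cv2.INTER_CUBIC)
o=np.zeros((592,800,3),np.uint8);o[:314,:400]=a;o[:314,400:]=b;o[314:,:500]=w_
cv2.imwrite('pics/dip.png',o[:,:,::-1])
print(move([528,-49,200],115.4,s))
E
```

```text
17.75 [528.82817885 -48.67040636 179.99083064] [1.79940363e+02 3.92875572e-02 1.15380937e+02] [ 0.48218748  0.41250916 -0.74165092]
scene 254 204
top 262 194
wrist [252.1832589  190.51449661]
(array([ 0.06,  0.04, -0.02]), array([  0. ,  -0.9, -20. ]))
```

View pics/dip.png

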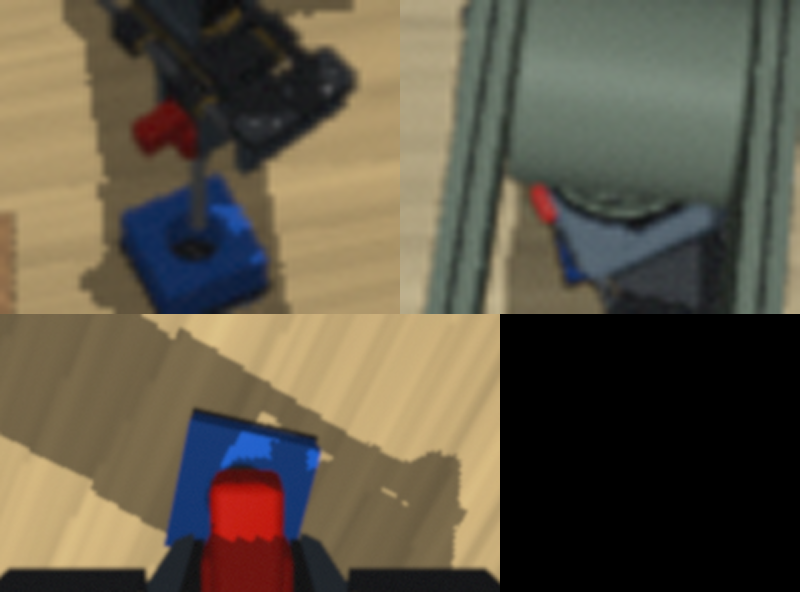

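The scene crop shows the upright shank with its tip at (198,228), just above the hole at (193,247). It is well inside the 13 mm clearance, so I descend.

carry_out(
  commands=[
    [0, 0, 0, 0, -0.5, 4, -1],
    [0, 0, 0, 0, -0.5, 10, -1],
    [0, 0, 0, 0, -0.5, 17, -1],
    [0, 0, 0, 0, -0.5, 24, -1],
    [0, 0, 0, 0, -0.5, 30, -1],
    [0, 0, 0, 0, -0.5, 34, -1],
    [0, 0, 0, 0, -0.5, 34, -1],
  ],
)

```text
time_s: 18.6
ee_pos: [527.5, -49.1, 144.6]
ee_rot: [-179.9, -0.0, 115.4]
force: [0.3, 0.1, -0.8]
gripper_width: 26.1
gripper_force: 30.0
```

carry_out(
  commands=[
    [0, 0, 0, 0, 0, 4, -1],
    [0, 0, 0, 0, 0, 8, -1],
    [0, 0, 0, 0, 0, 12, -1],
    [0, 0, 0, 0, 0, 14, -1],
    [0, 0, 0, 0, 0, 14, -1],
    [0, 0, 0, 0, 0, 14, -1],
    [0, 0, 0, 0, 0, 14, -1],
    [0, 0, 0, 0, 0, 14, -1],
    [0, 0, 0, 0, 0, 14, -1],
    [0, 0, 0, 0, 0, 14, -1],
    [0, 0, 0, 0, 0, 14, -1],
    [0, 0, 0, 0, 0, 14, -1],
    [0, 0, 0, 0, 0, 14, -1],
    [0, 0, 0, 0, 0, 14, -1],
    [0, 0, 0, 0, 0, 14, -1],
    [0, 0, 0, 0, 0, 14, -1],
    [0, 0, 0, 0, 0, 14, -1],
  ],
)

```text
time_s: 20.3
ee_pos: [527.9, -49.1, 131.4]
ee_rot: [-180.0, 0.0, 115.4]
force: [-0.0, -1.1, -0.9]
gripper_width: 25.6
gripper_force: 30.0
```

The tip sat about 30 mm deep for 1.3 s with no contact. I withdraw and go back above the slot.

carry_out(
  commands=[
    [0, 0, 0, 0, 0, -4, -1],
    [0, 0, 0, 0, 0, -12, -1],
    [0, 0, 0, 0, 0, -25, -1],
    [0, 0, 0, 0, 0, -42, -1],
    [0, 0, 0, 0, 0, -62, -1],
    [0, 0, 0, 0, 0, -85, -1],
    [0, 0, 0, 0, 0, -107, -1],
    [0, 0, 0, 0, 0, -125, -1],
    [0, 0, 0, 0, 0, -136, -1],
    [0, 0, 0, 0, 0, -140, -1],
    [0, 0, 0, 0, 0, -140, -1],
  ],
)

```text
time_s: 21.4
ee_pos: [527.9, -49.1, 271.7]
ee_rot: [180.0, 0.0, 115.4]
force: [-0.1, -0.6, -0.7]
gripper_width: 25.5
gripper_force: 30.0
```

carry_out(
  commands=[
    [0, 0, 0, 6, 2, 0, -1],
    [0, 0, 0, 20, 8, 0, -1],
    [0, 0, 0, 42, 17, 0, -1],
    [0, 0, 0, 70, 29, 0, -1],
    [0, 0, 0, 100, 42, 0, -1],
    [0, 0, 0, 130, 56, 0, -1],
    [0, 0, 0, 160, 70, 0, -1],
    [0, 0, 0, 188, 86, 0, -1],
    [0, 0, 0, 210, 104, 0, -1],
    [0, 0, 0, 226, 124, 0, -1],
    [0, 0, 0, 232, 145, 0, -1],
    [0, 0, 0, 234, 165, 0, -1],
    [0, 0, 0, 234, 180, 0, -1],
    [0, 0, 0, 234, 188, 0, -1],
    [0, 0, 0, 234, 190, 0, -1],
    [0, 0, 0, 234, 190, 0, -1],
    [0, 0, 0, 234, 190, 0, -1],
    [0, 0, 0, 234, 190, 0, -1],
  ],
)

```text
time_s: 23.2
ee_pos: [598.9, 243.5, 271.8]
ee_rot: [180.0, 0.0, 115.3]
force: [-0.7, 0.7, -0.5]
gripper_width: 25.7
gripper_force: 30.0
```

```bash
python3 - <<'E'
from h import *
s=state();print(s['time_s'],s['ee_pos'],s['ee_rot'],s['gripper_width'],s['gripper_force'])
print(move([600.9,244.5,136.5],115.4,s))
E
```

```text
23.2 [598.88063453 243.45157687 271.77499425] [1.79994087e+02 4.45384159e-03 1.15345239e+02] 25.67263416483563 29.999749660491943
(array([ 0.01,  0.  , -0.05]), array([1.000e-01, 2.300e+00, 1.353e+02]))
```

carry_out(
  commands=[
    [0, 0, 0, 0, 2, 4, -1],
    [0, 0, 0, 0, 2, 12, -1],
    [0, 0, 0, 0, 2, 22, -1],
    [0, 0, 0, 0, 2, 32, -1],
    [0, 0, 0, 0, 2, 42, -1],
    [0, 0, 0, 0, 2, 55, -1],
    [0, 0, 0, 0, 2, 70, -1],
    [0, 0, 0, 0, 2, 86, -1],
    [0, 0, 0, 0, 2, 102, -1],
    [0, 0, 0, 0, 2, 116, -1],
    [0, 0, 0, 0, 2, 125, -1],
    [0, 0, 0, 0, 2, 130, -1],
    [0, 0, 0, 0, 2, 132, -1],
    [0, 0, 0, 0, 2, 132, -1],
    [0, 0, 0, 0, 2, 132, -1],
  ],
)

```text
time_s: 24.7
ee_pos: [601.6, 244.7, 140.1]
ee_rot: [179.9, 0.0, 115.4]
force: [-0.0, -0.1, 0.3]
gripper_width: 25.7
gripper_force: 30.0
```

carry_out(
  commands=[
    [0, 0, 0, 0, 0, 1, -1],
    [0, 0, 0, 0, 0, 2, -1],
    [0, 0, 0, 0, 0, 3, -1],
    [0, 0, 0, 0, 0, 3, -1],
    [0, 0, 0, 0, 0, 3, -1],
  ],
)

```text
time_s: 25.2
ee_pos: [601.3, 244.6, 136.6]
ee_rot: [180.0, 0.0, 115.4]
force: [-1.4, -0.1, -0.3]
gripper_width: 25.7
gripper_force: 30.0
```

carry_out(
  commands=[
    [0, 0, 0, 0, 0, 0.4, -1],
    [0, 0, 0, 0, 0, 0.8, -1],
    [0, 0, 0, 0, 0, 0.8, -1],
  ],
)

```text
time_s: 25.5
ee_pos: [601.3, 244.6, 136.5]
ee_rot: [180.0, 0.0, 115.4]
force: [-1.7, -0.2, 5.9]
gripper_width: 25.9
gripper_force: 30.0
```

The hub is seated on the shelf (5.9 N). I open moderately, then rise straight up and clear.

carry_out(
  commands=[
    [0, 0, 0, 0, 0, 0.4, -0.35],
    [0, 0, 0, 0, 0, 0.4, -0.3],
    [0, 0, 0, 0, 0, 0, -0.2],
    [0, 0, 0, 0, 0, 0, -0.1],
    [0, 0, 0, 0, 0, 0, 0.1],
    [0, 0, 0, 0, 0, 0, 0.1],
    [0, 0, 0, 0, 0, 0, 0.1],
    [0, 0, 0, 0, 0, -4, 0.1],
    [0, 0, 0, 0, 0, -15, 0.1],
    [0, 0, 0, 0, 0, -40, 0.1],
    [0, 0, 0, 0, 0, -75, 0.1],
    [0, 0, 0, 0, 0, -115, 0.1],
    [0, 0, 0, 0, 0, -155, 0.1],
    [0, 0, 0, 0, 0, -185, 0.1],
    [0, 0, 0, 0, 0, -193, 0.1],
    [0, 0, 0, 0, 0, -193, 0.1],
    [0, 0, 0, 0, 0, -193, 0.1],
  ],
)

```text
time_s: 27.2
ee_pos: [600.6, 244.3, 327.0]
ee_rot: [-179.8, -0.0, 115.4]
force: [-0.4, -0.4, -0.3]
gripper_width: 50.1
gripper_force: 0.0
```

```bash
python3 - <<'E'
from h import *
import pickle
s=state();f=grab_frame('wrist');print(s['time_s'],s['ee_pos'],s['ee_rot'],s['gripper_width'])
def red(f,c,P,r=70):
    h,S,v=cv2.split(cv2.cvtColor(f,cv2.COLOR_RGB2HSV));m=(((h<8)|(h>172))&(S>150)&(v>50)).astype(np.uint8)
    u,w=proj(c,P)[0].astype(int);k=np.zeros_like(m);k[w-r:w+r,u-r:u+r]=1;m*=k
    q=cv2.minAreaRect(cv2.findNonZero(m)); b=back(c,cv2.boxPoints(q),160)
    return back(c,q[0],160).round(1),np.round(q[1],1),(b.round(0)[:,:2]).tolist()
print('now   ',red(f,cam('wrist',s),[600.5,243,160]))
s4=pickle.load(open('s4.pkl','rb'));print('before',red(cv2.imread('pics/raw4.png')[:,:,::-1].copy(),cam('wrist',s4),[600.5,243,160]))
t=grab_frame('top');t0=cv2.resize(cv2.imread('pics/top0.png')[:,:,::-1],(512,384),interpolation=cv2.INTER_AREA)
# bystanders and bracket: image change round each
for n,P in dict(tape=(766,-43,50),stap=(696,-295,26),mug=(376,437,50)).items():
    u,w=proj(cam('top'),P)[0].astype(int);print(n,np.abs(t[w-20:w+20,u-25:u+25].astype(int)-t0[w-20:w+20,u-25:u+25]).mean().round(1))
c=cam('top');B=R.from_euler('z',-6.4,degrees=True).apply([[45,20,8],[45,-20,8],[-45,-20,60],[-45,20,60]])+[530,-252,4];print('bracket px',proj(c,B).round(1).tolist())
h,S,v=cv2.split(cv2.cvtColor(t,cv2.COLOR_RGB2HSV));x0,y0=300,160
m=((S<50)&(v>70))[160:230,296:356];p=np.argwhere(m);print('grey blob',p.mean(0)+[160,296],p.min(0)+[160,296],p.max(0)+[160,296],len(p))
a=cv2.resize(f[60:240,170:340],(400,424),interpolation=cv2.INTER_CUBIC);b=cv2.resize(t[150:240,290:360],(330,424),interpolation=cv2.INTER_CUBIC)
cv2.imwrite('pics/final.png',np.hstack([a,b])[:,:,::-1])
E
```

```text
27.2 [600.57221675 244.3458459  326.97075149] [-1.79833254e+02 -5.23434250e-03  1.15357627e+02] 50.09807538425316
now    (array([[602.9, 243.1, 160. ]]), array([78., 22.]), [[572.0, 279.0], [595.0, 289.0], [636.0, 205.0], [612.0, 194.0]])
before (array([[600.7, 242. , 160. ]]), array([78.4, 22.1]), [[570.0, 277.0], [592.0, 288.0], [634.0, 204.0], [610.0, 193.0]])
tape 9.1
stap 9.8
mug 29.5
bracket px [[321.0, 180.7], [333.3, 182.2], [333.4, 208.9], [320.6, 207.4]]
grey blob [195.58792651 327.00787402] [181 320] [210 335] 381
```

The key is back within about 2 mm of its original place and the bracket lies where expected on the mat. The gripper is clear, and the arm never went near the bystanders. I hand in.

```bash
python3 -c "
from workcell import workorder
print(workorder.job_done())"
```

```text
the job is handed in; nothing more can be done
None
```

I handed the job in at about 27 s: the bracket is flat on the cork mat, the key's tip was dipped about 30 mm into the well for 1.3 s with no contact felt, and the key hangs in its slot again; the tool gave no verdict.

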